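# Close the draught hood and tare the bench scale

### The arm

A 6-joint arm with a two-finger parallel gripper is mounted at the origin on a cart in front of the work surface, level with it; the furniture and walls round the work are solid. World frame = base frame: x ahead of the robot, y to its left, z up, the work surface at z = 0. Lengths are in mm, angles in rad, forces in N, time in s.
With the tool pointing down it reaches from about 350 to 975 mm from the base axis. Payload 7.1 kg.
Tool frame: the origin (TCP) lies on the front face of the gripper's body, between the roots of the fingers; the fingertips stand 80 mm ahead of it and the grasp point (between the pads) lies 61 mm ahead of it (env.tips_ahead is the distance from the TCP to the fingertips, in mm); z points along the fingers, y is the direction in which the jaws open and shut (so a half turn about z gives the same grasp; the last joint's range is limited). The gripper opens to 88 mm and grips with 3 to 60 N. Pads are 20 mm wide; open, the fingers measure 115 mm over their backs; the gripper's body (75 mm by 178 mm) begins 61 mm behind the grasp point.
Start: joints at [-1.277, 0.423, 1.63, -0, 1.089, -0.019], TCP at [192.345, -594.65, 302.675] pointing down, gripper open.
Joint ranges: [-3, 3], [-0.9, 2.11], [0.09, 2.58], [-1.31, 4.45], [0.11, 2.69], [-2.54, 2.54]. Speed limits (rad/s): [2.39, 2.39, 3.01, 3.14, 3.14, 3.14].

### API

Orientations are given as a unit quaternion [x, y, z, w].
In Python, from station import env, set_gripper, viewer, workorder gives the robot as it stands. Calls block until the motion is done:
- env.reach(position, orientation): joint-space move of the TCP to a pose.
- env.move_l(position, rot=None, rate=150, f_stop=None): straight line of the TCP; rot=None keeps the orientation; rate is the mean speed in mm/s. With f_stop (N) it stops when the force on the tool has changed by that much, and returns True; else False.
- env.move_joints(angles): joint-space move.
- set_gripper(opening): finger opening in mm; the grip force is fixed at half the most; returns when the fingers have stopped.
- env.hold(seconds).
- env.ik(position, orientation): joint angles nearest the present ones, or None.
- env.read_state(): the state.
- viewer.camera(name): name is "scene" or "top" or "wrist"; returns the picture (480x640x3 uint8, blue, green, red); there is no depth.
- viewer.camera_params(name): a dict with "fx", "fy", "cx", "cy" (pixels), "pose" (4x4, takes a point from camera to world coordinates); the wrist camera has in their place "tool_from_camera" (4x4, takes a point from camera to tool coordinates, whose origin is the TCP and whose axes are the flange's). Camera axes: x right, y up, looking along -z (the intrinsics and any distortion apply to the point x, -y, -z); pixel columns grow to the right and rows downward; lengths in mm; the calibration is good to about 2 mm. A picture is of the moment at which its call begins: read the wrist's pose just before it. camera_params takes no time and is no camera call.
A pose or a line that the arm cannot do raises env.IKError and nothing moves.
- workorder.sign_off(): hands the job in, once; it reports no verdict.
The state is a dict: "time_s": time; "qpos": joint angles; "dq": joint speeds; "tau": joint torques, N m; "tool_pos": TCP position; "orientation": TCP orientation; "force": force on the tool from outside, world axes, zero at the start; "wrist_torque": the same for the moment, N m; "width": finger opening in mm.
Only numpy, scipy, OpenCV 4.12 (cv2) and the standard library are available. Lean on these libraries where they do the work, as an engineer would, in place of code of your own. Each camera call takes 0.05 s, during which the arm holds its last target.

### The job

The tin of findings stands on the pan of the bench scale: push the sliding draught hood all the way shut over it, then reach a fingertip into the round well and press the sunken tare key fully down, hold it there for about one second and let it come up again. Do not press the key in the square well, do not press tare before the hood is shut, and do not pick up or shift anything else, the tin and the things standing about included; leave the hood shut.

Things in the scene. Friction and masses are not known exactly. Their poses are not given: they have to be found in the camera images.
- scale: Fixed bench scale: grey slab 240 (x) x 300 (y) mm, top at z 14 mm. Origin: centre of its underside; own x away from its front, y to its left from the front. Turned by up to 0.3 rad. In front, two key wells left and right (which is which varies), a display 28 mm high between; behind, the hood on rails along y. White end wall, 82 mm high, at own y -130 to -140 mm. Pan at own (42, -65) mm.
- scale_pan (a point): Centre of the upper face of the steel pan (92 mm across), 22 mm above the work surface. The tin stands near here.
- hood (a joint): Draught hood slide in m: 0 open (at the scale's +y end), 0.125 shut at its stop; starts 0 to 0.04. Moves along the scale's own -y with 1.5 N friction, stays where left. White box 118 (x) x 120 (y) mm, from 16 to 76 mm above the work surface, glass window in the roof, open leading (-y) end that passes over the tin. Too wide to grip: push its closed +y end.
- hood_push_face (a point): Middle of the hood's closed end face (118 mm wide, three thin ribs), where it is pushed; looks along the scale's +y, 50 mm above the work surface. Moves with the hood: at the scale's own (42, 120, 50) mm when open, (42, -5, 50) mm when shut.
- round_well_rim (a point): Centre of the mouth of the round well: a hole 44 mm in diameter in a grey block 70 x 70 mm whose top, the rim, is 54 mm above the work surface. The block has the scale's yaw; its centre is at the scale's own x -74 mm and y +85 or -85 mm. The mouth has a 2 mm chamfer. The tare key lies in this well.
- tare_key (a joint): Travel of the tare key in m: 0 = up, 0.006 = fully down. A spring pushes it up: 2 N to start it, 5 N fully down.
- tare_key_top (a point): Centre of the top of the tare key, a round white cap 34 mm across; at rest 18 mm below the rim of the round well (36 mm above the work surface), on the well's axis. Moves with the key.
- square_well_rim (a point): Centre of the mouth of the square well, 44 x 44 mm, in a block of the same size and height at the other place (scale's own y -85 or +85 mm). It holds the power key.
- power_key (a joint): Travel of the power key (square white cap 32 x 32 mm, 18 mm below the rim of the square well) in m: 0 = up, 0.006 = fully down. Not to be pressed.
- tin: Round open tin with jewellery findings, 66 mm across, 37 mm high, about 0.12 kg, loose on the pan. Origin at the centre of its underside. Stays where it is; the hood clears it.
- can: Open brass-coloured can, 36 mm across, 64 mm high, loose, standing on the work surface beside the scale's -y end. Origin at the centre of its underside. Leave alone.
- jar: Pink jar with a dark lid, 49 mm across, 58 mm high, loose, beside the scale's -y end. Origin at the centre of its underside. Leave alone.
- vial: Small white vial, 17 mm across, 42 mm high, loose, near the front corner at the scale's +y end. Origin at the centre of its underside. Leave alone.
Not all that is in view belongs to the job. Leave any green or red look-alike of the tin alone.

How it is judged:
By the outcome, as a careful person would: the job done as asked, in the order asked, and still so for the second after the job is handed in, with the robot touching nothing.
It also fails if it takes over 48 s, if anything falls off the work surface, if the arm or the gripper's body presses on something with over 40 N, if the wrist force passes 120 N, or if a joint passes its speed limit or range.

## Working session

There is one attempt and no reset: what is moved stays moved. The work goes in short steps, each a Python script; the robot and the scene stay as the last script left them, time stands still between calls to the robot, and variables do not carry over. Pictures are saved under pics/ and viewed, and the job is handed in when it is done.

```bash
ls; mkdir -p pics; python3 - <<'E'
from station import env,viewer
import cv2
for n in ["scene","top","wrist"]:
    cv2.imwrite(f"pics/{n}0.png",viewer.camera(n))
    print(n,viewer.camera_params(n))
s=env.read_state();print(s['time_s'],s['tool_pos'],s['orientation'],s['width'])
E
```

```text
pics
scene {'fx': 505.31843233944846, 'fy': 505.31843233944846, 'cx': 316.63953962047754, 'cy': 241.8259743177408, 'pose': array([[-6.68549859e-01,  5.00336670e-01, -5.50185699e-01,
        -9.80167503e+00],
       [-7.43538880e-01, -4.63469898e-01,  4.82022394e-01,
         3.88804693e+02],
       [-1.38210303e-02,  7.31340462e-01,  6.81872502e-01,
         8.13145597e+02],
       [ 0.00000000e+00,  0.00000000e+00,  0.00000000e+00,
         1.00000000e+00]])}
top {'fx': 522.4804631622342, 'fy': 522.4804631622342, 'cx': 320.4634836789469, 'cy': 243.70180263099203, 'pose': array([[ 1.55157016e-03,  9.91936584e-01, -1.26725714e-01,
         4.43066158e+02],
       [-9.99934083e-01,  9.72785007e-05, -1.14812830e-02,
        -1.60248366e+02],
       [-1.13763769e-02,  1.26735175e-01,  9.91871349e-01,
         1.17105613e+03],
       [ 0.00000000e+00,  0.00000000e+00,  0.00000000e+00,
         1.00000000e+00]])}
wrist {'fx': 361.2549772945485, 'fy': 361.2549772945485, 'cx': 318.3184890907716, 'cy': 241.58532397664868, 'tool_from_camera': array([[ 1.02524004e-03,  9.52897165e-01,  3.03291844e-01,
         8.41288137e+01],
       [ 9.99999470e-01, -1.00578388e-03, -2.20351747e-04,
        -5.06433798e-01],
       [ 9.50734943e-05,  3.03291909e-01, -9.52897691e-01,
        -8.30518021e+01],
       [ 0.00000000e+00,  0.00000000e+00,  0.00000000e+00,
         1.00000000e+00]])}
0.15 [ 192.25726436 -594.34770254  302.06297197] [ 9.87794937e-01  1.55758800e-01 -7.28788384e-05 -5.94667910e-04] 87.9485844616587
```

View pics/top0.png

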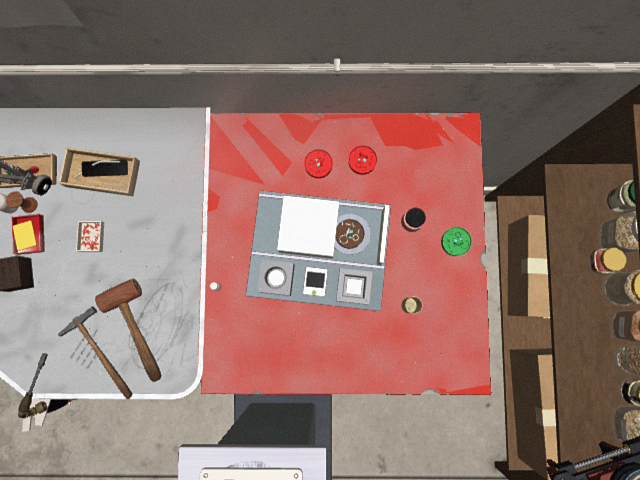

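View pics/scene0.png

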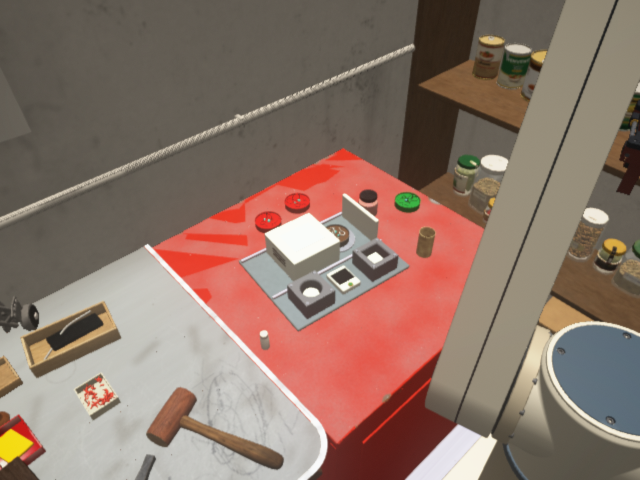

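The top view shows the round well at about (277,278) and the square well at about (353,286). The hood is at (308,226), with the tin on the pan at (350,233). The red discs at (318,163) and (362,160) and the green one at (456,241) are look-alikes. I'll enlarge this area and measure.

```bash
cat > h.py <<'E'
import numpy as np,cv2
from station import env,set_gripper,viewer,workorder
from scipy.spatial.transform import Rotation as R
def ray(uv,cam,z,pose=None):
    p=viewer.camera_params(cam); T=p['pose'] if pose is None else pose
    d=np.array([(uv[0]-p['cx'])/p['fx'],-(uv[1]-p['cy'])/p['fy'],-1.0]); d=T[:3,:3]@d; o=T[:3,3]
    return o+d*(z-o[2])/d[2]
E
python3 - <<'E'
from h import *
im=cv2.imread('pics/top0.png')
x0,y0=235,180
cv2.imwrite('pics/topcrop.png',cv2.resize(im[y0:y0+140,x0:x0+190],None,fx=4.2,fy=4.2,interpolation=cv2.INTER_CUBIC))
im=cv2.imread('pics/scene0.png')
cv2.imwrite('pics/scrop.png',cv2.resize(im[170:360,230:450],None,fx=3.1,fy=3.1,interpolation=cv2.INTER_CUBIC))
for uv,z in [((277,278),54),((353,286),54),((214,286),42),((308,226),76)]: print(ray(uv,'top',z))
E
```

```text
[511.79584301 -54.43210616  54.        ]
[ 494.88290188 -216.82929002   54.        ]
[495.13194882  82.79864075  42.        ]
[ 620.85592283 -121.05434541   76.        ]
```

View pics/topcrop.png

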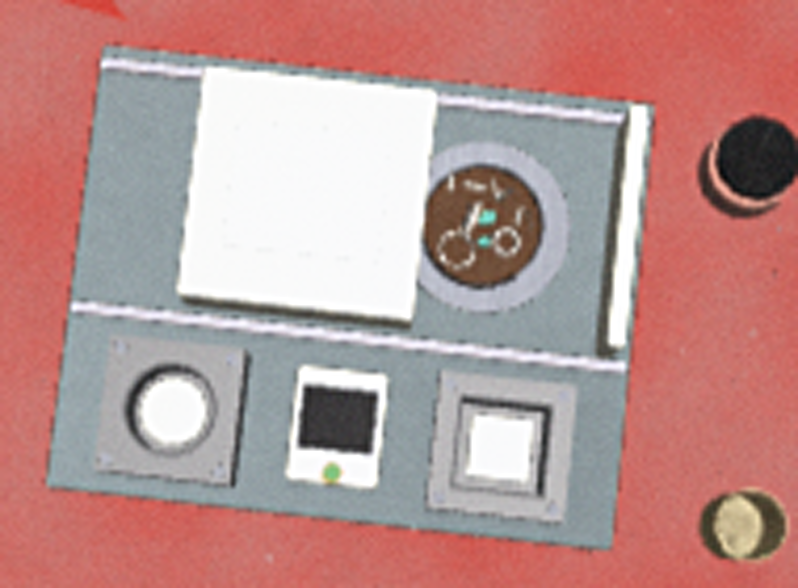

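View pics/scrop.png

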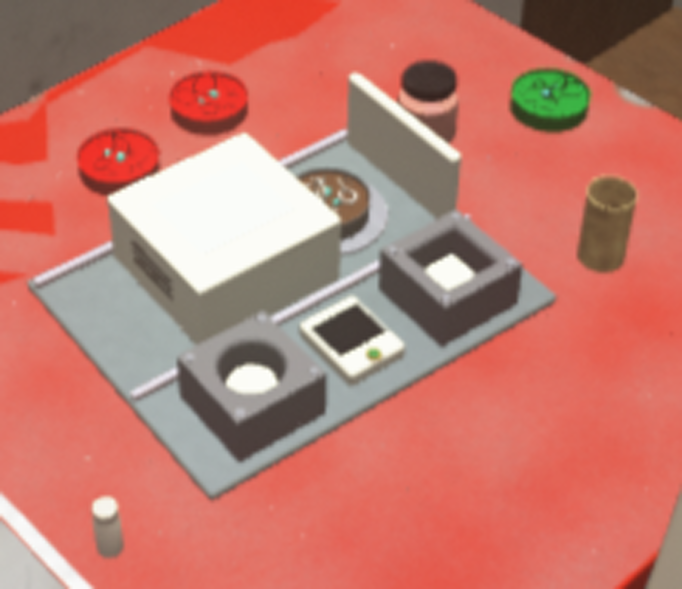

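Crop: round well with a round key at (172,411), square well with a square key at (501,447). The hood roof corners are clear. I'll fit the scale pose to the corners.

```bash
python3 - <<'E'
from h import *
f=lambda c,z:[ray((235+(a+.5)/4.2-.5,180+(b+.5)/4.2-.5),'top',z)[:2] for a,b in c]
src=[];dst=[]
def add(c,z,own): 
    src.extend(own); dst.extend(f(c,z))
def sq(cx,cy,hx,hy): return [(cx+hx,cy+hy),(cx+hx,cy-hy),(cx-hx,cy-hy),(cx-hx,cy+hy)]
add([(111,338),(246,350),(233,486),(97,471)],54,sq(-74,85,35,35))
add([(441,369),(577,382),(563,522),(427,510)],54,sq(-74,-85,35,35))
add([(104,46),(655,102),(611,549),(48,487)],14,sq(0,0,120,150))
src=np.array(src,float);dst=np.array(dst)
sm,dm=src.mean(0),dst.mean(0);a=src-sm;b=dst-dm
th=np.arctan2((a[:,0]*b[:,1]-a[:,1]*b[:,0]).sum(),(a*b).sum())
M=np.array([[np.cos(th),-np.sin(th)],[np.sin(th),np.cos(th)]]);t=dm-M@sm
print('yaw',th,'origin',t); print((dst-(src@M.T+t)).round(1).tolist())
h=np.array(f([(205,68),(438,92),(412,320),(180,295)],76)); print('hood own',((h-t)@M).round(1).tolist())
print('well',M@[-74,85]+t, f([(172,411)],36))
E
```

```text
yaw -0.1054662902054615 origin [ 577.91793741 -143.14093254]
[[-1.5, 0.1], [-0.3, 0.5], [0.1, -0.9], [0.3, -1.3], [0.6, 0.3], [1.4, 0.7], [0.1, 1.2], [-1.3, 0.3], [-0.8, -1.7], [-0.2, 0.4], [0.7, 1.7], [1.0, -1.3]]
hood own [[99.9, 86.0], [99.9, -33.3], [-17.3, -32.3], [-17.1, 85.0]]
well [513.27713695 -50.82318281] [array([514.03937429, -49.60375823])]
```

```bash
cat >> h.py <<'E'
th=-0.10547; O=np.array([577.92,-143.14]); M=np.array([[np.cos(th),-np.sin(th)],[np.sin(th),np.cos(th)]])
def W(x,y,tipz): return [*(M@[x,y]+O),tipz+env.tips_ahead]
Q=(R.from_euler('z',th)*R.from_euler('x',np.pi)).as_quat()
def st(m=''):
    s=env.read_state();p=s['tool_pos'];print(m,round(s['time_s'],2),'own',((p[:2]-O)@M).round(1),'tipz',round(p[2]-env.tips_ahead,1),'F',s['force'].round(1),'w',round(s['width'],1))
E
python3 - <<'E'
from h import *
set_gripper(0); st()
env.reach(W(42,118,170),Q); st()
cv2.imwrite('pics/w1.png',viewer.camera('wrist'))
cv2.imwrite('pics/t1.png',viewer.camera('top'))
E
```

```text
1.49 own [-335.9 -489.6] tipz 222.7 F [-0.3  0.6 -0.6] w 0.2
 4.03 own [ 42.1 117.2] tipz 170.1 F [0.2 0.  0.2] w 0.2
```

View pics/w1.png

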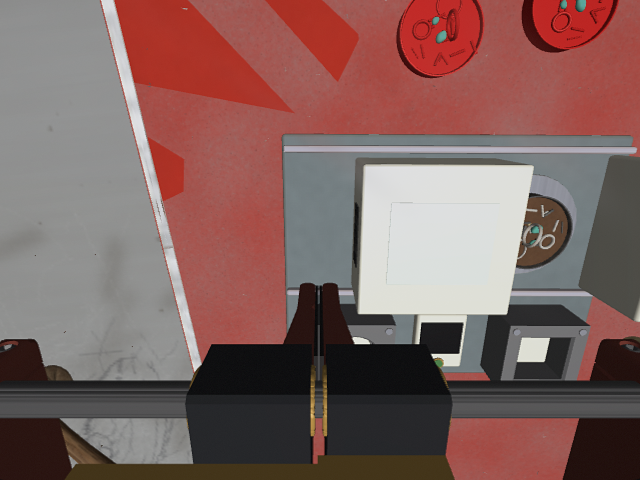

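The wrist view shows the closed fingertips at (318,285), to the left (+y) of the hood's end face at column 357. That gives clearance, so I'll lower and push.

```bash
python3 - <<'E'
from h import *
env.move_l(W(42,118,44),rot=Q,rate=120); st('low')
print(env.move_l(W(42,30,44),rot=Q,rate=60,f_stop=12)); st('near')
print(env.move_l(W(42,0,44),rot=Q,rate=25,f_stop=10)); st('end')
cv2.imwrite('pics/t2.png',viewer.camera('top')[180:320,235:425].repeat(4,0).repeat(4,1))
cv2.imwrite('pics/s2.png',viewer.camera('scene')[170:360,230:450].repeat(3,0).repeat(3,1))
E
```

```text
low 5.33 own [ 42.5 118. ] tipz 44.8 F [ 0.  -0.2  0.6] w 0.4
False
near 6.95 own [42.2 30.1] tipz 44.0 F [-0.7  0.8 -0.6] w 0.2
True
end 7.91 own [42.   4.5] tipz 43.9 F [0.5 2.  2.2] w 1.0
```

View pics/s2.png

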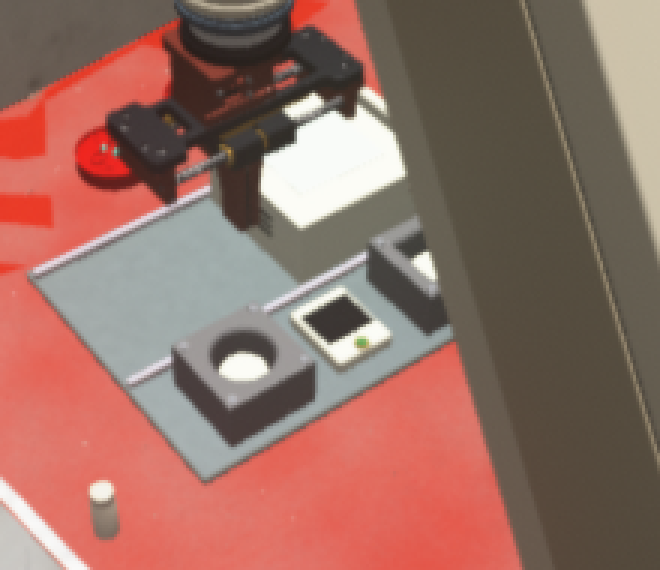

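The push ended in a hard stop at own y 4.5, about where the stop is expected. I'll push once more to make sure, then retreat and look.

```bash
python3 - <<'E'
from h import *
print(env.move_l(W(42,-3,44),rot=Q,rate=15,f_stop=14)); st('end')
env.move_l(W(42,25,44),rot=Q,rate=60); st('back')
env.move_l(W(42,25,140),rot=Q,rate=150)
env.move_l(W(-120,85,150),rot=Q,rate=200); st()
s=env.read_state(); np.save('p3.npy',np.r_[s['tool_pos'],s['orientation']])
cv2.imwrite('pics/w3.png',viewer.camera('wrist'))
cv2.imwrite('pics/t3.png',viewer.camera('top'))
im=cv2.imread('pics/t3.png');cv2.imwrite('pics/t3c.png',cv2.resize(im[180:320,235:425],None,fx=4.2,fy=4.2,interpolation=cv2.INTER_CUBIC))
E
```

```text
True
end 8.3 own [41.9  4.4] tipz 43.6 F [0.1 2.2 2.4] w 0.3
back 8.79 own [41.9 25.5] tipz 43.9 F [-0.4  0.2 -0.9] w 0.1
 10.6 own [-118.9   84.8] tipz 150.1 F [ 0.4 -1.  -0.7] w 0.8
```

View pics/w3.png

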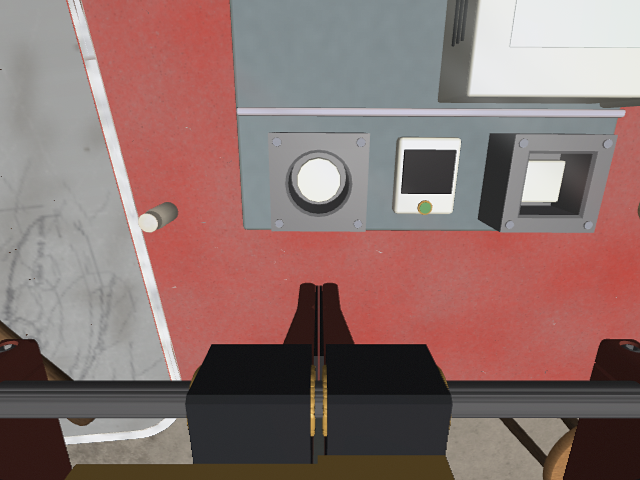

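View pics/t3c.png

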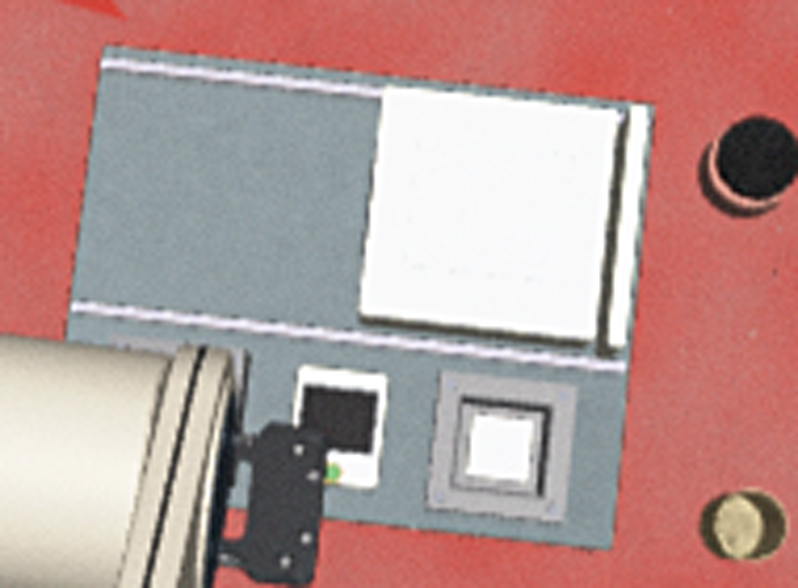

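Both views show the hood against the end of its travel, with its +y edge running from (382,88) to (360,318) in the top crop. The wrist view has the round well at (319,182) and the round cap at (319,180), with the square well at (555,183). I'll measure both.

```bash
python3 - <<'E'
from h import *
for a,b in [(382,88),(360,318),(624,110),(596,344)]:
    print('hood',((ray((235+(a+.5)/4.2-.5,180+(b+.5)/4.2-.5),'top',76)[:2]-O)@M).round(1))
p=np.load('p3.npy');T=np.eye(4);T[:3,:3]=R.from_quat(p[3:]).as_matrix();T[:3,3]=p[:3]
T=T@viewer.camera_params('wrist')['tool_from_camera']
im=cv2.imread('pics/w3.png')
m=(im.min(2)>195).astype(np.uint8);m[:,:270]=0;m[:,370:]=0;m[:130]=0;m[225:]=0
c=max(cv2.findContours(m,0,2)[0],key=cv2.contourArea);(u,v),r=cv2.minEnclosingCircle(c)
mo=cv2.moments(c);print(u,v,r,mo['m10']/mo['m00'],mo['m01']/mo['m00'])
for uv,z in [((u,v),36),((319,182),54),((272,133),54),((369,133),54),((366,231),54),((271,231),54)]: print(((ray(uv,'wrist',z,T)[:2]-O)@M).round(1))
E
```

```text
hood [99.  -4.8]
hood [-19.1  -6.2]
hood [ 100.5 -128. ]
hood [ -19.6 -125.1]
318.2799072265625 179.7426300048828 21.376771926879883 318.39526276831975 179.76720947446336
[-73.5  85.4]
[-72.6  84.9]
[-39.1 117.3]
[-39.   50.6]
[-109.    49.8]
[-109.1  120.6]
```

The hood face is at own y about -5.5 (expected -5), so it's shut. The well agrees with the pose fit to within about 1.5 mm. Now pressing tare.

```bash
python3 - <<'E'
from h import *
env.move_l(W(-73.8,85,90),rot=Q,rate=150); st('above')
print(env.move_l(W(-73.8,85,40),rot=Q,rate=60,f_stop=12)); st('in')
print(env.move_l(W(-73.8,85,26),rot=Q,rate=20,f_stop=9)); st('stop')
z=env.read_state()['tool_pos'][2]-env.tips_ahead
if z<34:
    env.move_l(W(-73.8,85,min(z,30)-1),rot=Q,rate=20,f_stop=25); st('press')
    env.hold(0.35); st('hold'); env.hold(0.35); st('hold')
    env.move_l(W(-73.8,85,45),rot=Q,rate=60); st('up')
E
```

```text
above 11.36 own [-74.   84.9] tipz 89.9 F [ 0.  -0.9  0.4] w 0.9
False
in 12.34 own [-73.6  85. ] tipz 40.1 F [ 0.6 -1.2 -0.7] w 0.3
True
stop 12.88 own [-73.4  85. ] tipz 30.3 F [-1.1  1.1  8.7] w 0.7
press 13.13 own [-73.4  85. ] tipz 30.1 F [-3.4  1.1 17.5] w 0.5
hold 13.48 own [-73.4  85. ] tipz 30.1 F [-3.8  0.1 18. ] w 0.4
hold 13.83 own [-73.4  85. ] tipz 30.1 F [-3.4 -0.7 18. ] w 0.6
up 14.25 own [-74.  85.] tipz 45.0 F [ 0.3 -0.3 -0.2] w 0.1
```

The key bottomed at tip z 30.1 with 18 N on it and was held for about 1 s. I'll withdraw and check.

```bash
python3 - <<'E'
from h import *
env.move_l(W(-73.8,85,150),rot=Q,rate=150)
env.move_l(W(-120,85,200),rot=Q,rate=150); st()
cv2.imwrite('pics/w4.png',viewer.camera('wrist'))
env.reach([300,-400,330],Q); st()
im=viewer.camera('top');cv2.imwrite('pics/t4.png',im)
a=cv2.imread('pics/top0.png');d=cv2.absdiff(a,im).max(2);d[400:]=0
print(cv2.connectedComponentsWithStats((d>60).astype(np.uint8))[2][1:][:12].tolist())
cv2.imwrite('pics/t4c.png',cv2.resize(im[140:320,200:480],None,fx=2.8,fy=2.8,interpolation=cv2.INTER_CUBIC))
E
```

```text
15.7 own [-119.8   85. ] tipz 199.6 F [-0.3 -0.5 -0.4] w 0.6
 17.22 own [-248.9 -284.1] tipz 249.7 F [ 0.4  0.3 -0.6] w 0.4
[[284, 196, 7, 1, 7], [295, 197, 6, 1, 6], [277, 198, 49, 59, 2316], [304, 198, 6, 1, 6], [313, 199, 7, 1, 7], [321, 200, 6, 1, 6], [339, 202, 9, 1, 9], [350, 203, 7, 1, 7], [333, 204, 49, 59, 2247], [358, 204, 8, 1, 8], [367, 205, 8, 1, 8], [377, 206, 5, 1, 5]]
```

View pics/w4.png

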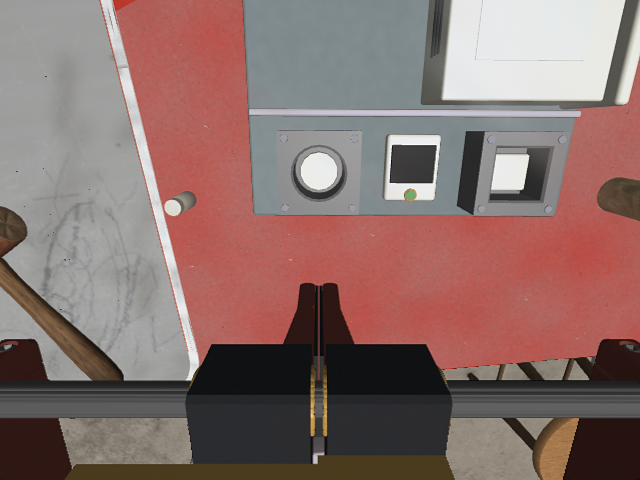

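View pics/t4c.png

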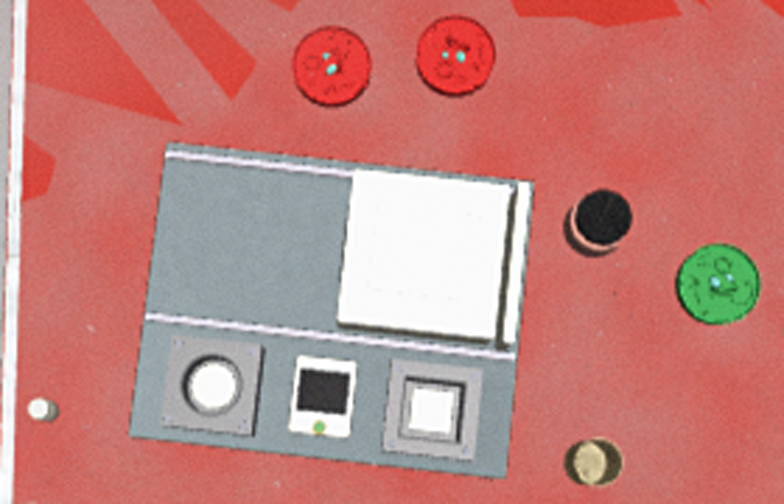

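The hood is shut, with its edge at (350,172)–(338,325) in the crop. The tare cap at (213,386) is up again, and the loose things stand where they were.

```bash
python3 - <<'E'
from h import *
print(workorder.sign_off())
E
```

```text
the job is handed in; nothing more can be done
None
```

The hood is shut and the tare key was then pressed and released, and I've handed the job in. The robot's clock read 17.2 s at the last check.

- **Hood:** I pushed it to its stop with the closed fingers, and a second push met the stop at the same place. In the pictures its end face is at own y about -5.5 mm, against -5 mm when shut.
- **Tare key:** I pressed the key in the round well until it bottomed, with the fingertips at z 30.1 mm (30 mm expected) and about 18 N on it. It was held down for about 1 s, and the view afterwards shows the cap free.
- **Everything else:** In the last top view the can, jar, vial and look-alikes show no change from the start. I never moved to the square well. The tin is now under the hood, so I could not see it; no unusual force showed during the push.

The comparison with the first top picture also showed thin one-pixel lines near the rear rail and hood edge. I took these to be shadow or shading and did not check them further. No other check failed or disagreed.

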